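# Top up the jar tray and send it home

## Task

Two of the tray's six pockets are empty: set one of the two spare jars standing on the bench beside its handle upright in each of them, lowering it to the pocket floor rather than dropping it. When all six pockets are full, gently slide the tray along its rails, away from the handle side, until it is fully home against the stop, and let go. Leave the packed jars in their pockets, tip nothing over, and do not disturb the wide low jar, the scale or the scoop.

Things in the scene. Friction and masses are not known exactly. Their poses are not given: they have to be found in the camera images.
- jar_a: Jar, round and upright: cream body 58 mm across, paper label, yellow screw lid 60 mm across and 22 mm high; 110 mm tall overall, about 0.25 kg. Origin: centre of its underside, z up. It is one of the four already packed, each in some pocket of the tray.
- jar_b: Jar, round and upright: cream body 58 mm across, paper label, yellow screw lid 60 mm across and 22 mm high; 110 mm tall overall, about 0.25 kg. Origin: centre of its underside, z up. It is one of the four already packed, each in some pocket of the tray.
- jar_c: Jar, round and upright: cream body 58 mm across, paper label, yellow screw lid 60 mm across and 22 mm high; 110 mm tall overall, about 0.25 kg. Origin: centre of its underside, z up. It is one of the four already packed, each in some pocket of the tray.
- jar_d: Jar, round and upright: cream body 58 mm across, paper label, yellow screw lid 60 mm across and 22 mm high; 110 mm tall overall, about 0.25 kg. Origin: centre of its underside, z up. It is one of the four already packed, each in some pocket of the tray.
- jar_e: Jar, round and upright: cream body 58 mm across, paper label, yellow screw lid 60 mm across and 22 mm high; 110 mm tall overall, about 0.25 kg. Origin: centre of its underside, z up. It is one of the two spares, standing on the bench to the right (-y) of the tray.
- jar_f: Jar, round and upright: cream body 58 mm across, paper label, yellow screw lid 60 mm across and 22 mm high; 110 mm tall overall, about 0.25 kg. Origin: centre of its underside, z up. It is one of the two spares, standing on the bench to the right (-y) of the tray.
- pocket1 (a point): Floor centre of one of six square pockets (3 along tray x by 2 along y, 88 mm pitch) of the plywood tray, at tray x -88, y -44 mm. Four are full, two empty; which varies. 74 mm wide inside, floor 26 mm above the bench, 14 mm walls rising 50 mm above the floor. Axes are the tray's: it slides home along +y.
- pocket2 (a point): Floor centre of one of six square pockets (3 along tray x by 2 along y, 88 mm pitch) of the plywood tray, at tray x +0, y -44 mm. Four are full, two empty; which varies. 74 mm wide inside, floor 26 mm above the bench, 14 mm walls rising 50 mm above the floor. Axes are the tray's: it slides home along +y.
- pocket3 (a point): Floor centre of one of six square pockets (3 along tray x by 2 along y, 88 mm pitch) of the plywood tray, at tray x +88, y -44 mm. Four are full, two empty; which varies. 74 mm wide inside, floor 26 mm above the bench, 14 mm walls rising 50 mm above the floor. Axes are the tray's: it slides home along +y.
- pocket4 (a point): Floor centre of one of six square pockets (3 along tray x by 2 along y, 88 mm pitch) of the plywood tray, at tray x -88, y +44 mm. Four are full, two empty; which varies. 74 mm wide inside, floor 26 mm above the bench, 14 mm walls rising 50 mm above the floor. Axes are the tray's: it slides home along +y.
- pocket5 (a point): Floor centre of one of six square pockets (3 along tray x by 2 along y, 88 mm pitch) of the plywood tray, at tray x +0, y +44 mm. Four are full, two empty; which varies. 74 mm wide inside, floor 26 mm above the bench, 14 mm walls rising 50 mm above the floor. Axes are the tray's: it slides home along +y.
- pocket6 (a point): Floor centre of one of six square pockets (3 along tray x by 2 along y, 88 mm pitch) of the plywood tray, at tray x +88, y +44 mm. Four are full, two empty; which varies. 74 mm wide inside, floor 26 mm above the bench, 14 mm walls rising 50 mm above the floor. Axes are the tray's: it slides home along +y.
- tray_mid (a point): Middle of the plywood tray, 278 x 190 mm outside, at the height of its pocket floors (26 mm above the bench). Axes are the tray's: it slides home along +y.
- handle (a point): Middle of the tray's steel handle bar, 14 mm thick, 140 mm long along the tray's x, 114 mm above the bench, 25 mm outside the tray's -y end, clear all round between its two end posts. Axes are the tray's: it slides home along +y. Can be pinched from above or pushed.
- tray (a joint): Slide of the tray along its own +y (leftward, away from the handle's side) on a fixed steel bed with rails: 0 is pulled out (the start), 0.11 m is home against the end stop. It runs with about 4 N of friction plus a light drag and stays where it is left.
- squat_jar: Bystander: a wide, low jar, 86 mm across and 74 mm tall, same materials; too wide for a pocket. Stands among the spares on the bench (the three swap places). Origin: centre of underside.
- scale: Bystander: bench scale, white, 200 x 230 x 64 mm with a steel plate, on the bench to the left of the tray. Origin: centre of underside.
- scoop: Bystander: a measuring scoop (spoon) lying on the bench beyond the spares, 200 mm long, wooden handle, round metal bowl 52 mm across. Origin: middle of its length, on its underside.

How it is judged:
By the outcome, as a careful person would: the job done as asked, in the order asked, and still so for the second after the job is handed in, with the robot touching nothing.
It also fails if it takes over 64 s, if anything falls off the work surface, if the arm or the gripper's body presses on something with over 40 N, if the wrist force passes 120 N, or if a joint passes its speed limit or range.

## Robot

A 6-joint arm with a two-finger parallel gripper is mounted at the origin on the work surface. World frame = base frame: x ahead of the robot, y to its left, z up, the work surface at z = 0. Lengths are in mm, angles in rad, forces in N, time in s.
With the tool pointing down it reaches from about 275 to 975 mm from the base axis. Payload 8.4 kg.
Tool frame: the origin (TCP) lies at the very end of the fingers, on their centre line; the grasp point (between the pads) lies behind it (r.grasp_offset is the z of the grasp point in the tool frame, in mm); z points along the fingers, y is the line along which they close (so a half turn about z gives the same grasp; the last joint's range is limited). The gripper opens to 92 mm and grips with 3 to 60 N. Pads are 20 mm wide; open, the fingers measure 128 mm over their backs; the gripper's body (75 mm by 189 mm) begins 69 mm behind the grasp point.
Start: joints at [1.298, 0.353, 1.633, -0, 1.155, -0.002], TCP at [167.187, 602.226, 214.583] pointing down, gripper open.
Joint ranges: [-2.63, 2.63], [-0.92, 2.1], [0.06, 2.66], [-1.3, 4.44], [0, 2.69], [-3.02, 3.02]. Speed limits (rad/s): [2.22, 2.22, 2.79, 3.14, 3.14, 3.14].

## Interface

Orientations are given as a unit quaternion [x, y, z, w].
In Python, from rig import r gives the robot as it stands.
- The arm moves only by the tool drive_tool, never from a script. Its argument "motion" is one flat list of numbers, 7 for each row, row after row: the shift along the tool's x, y, z in m, then the turn, a rotation vector about the tool's x, y, z in degrees, then the finger opening in m, from 0 to 0.0919. In form: [dx, dy, dz, rx, ry, rz, grip, dx, dy, dz, rx, ry, rz, grip, ...]. A call has 1 to 20 rows; each row is the pose to reach, as a shift and turn from the pose commanded when the call began, along the tool's axes at that moment; what a row does not reach only later rows make up. A row lasts 1/10 s, in which the tool goes at most 50 mm and 8.59 degrees, less where a joint would pass 70% of its speed; a pose out of reach is approached as far as the arm can. A call with a gripper value outside its range is refused whole. The fingers move at their own pace and stop on an object; "newtons" is the grip in N (left out, the last holds). Time passes only in rows, so rows that repeat a pose let the fingers close. It gives the time, the measured TCP pose, the force, the opening and the grip force at its end, in the units of the state.
- r.state(): the state, without advancing time (a new reading comes with each control period).
- r.read_camera(name): name is "side" or "top" or "wrist"; returns (picture, depth): 400x640x3 uint8, red, green, blue; 400x640 float32, mm along the optical axis (not along the pixel's ray), 0 where there is no reading.
- r.camera_model(name): a dict with "fx", "fy", "cx", "cy" (pixels), "rvec" (rotation vector, rad) and "tvec" (3), from world to camera coordinates, as OpenCV has them; the wrist camera has in their place "mount" (4x4, takes a point from camera to tool coordinates, whose origin is the TCP and whose axes are the flange's). Camera axes: x right, y down, z forward; pixel columns grow to the right and rows downward; lengths in mm; the calibration is good to about 2 mm. A picture is of the moment at which its call begins: read the wrist's pose just before it. camera_model takes no time and is no camera call.
- r.job_done(): hands the job in; it is judged then, once.
The state is a dict: "time_s": time; "joint_positions": joint angles; "qvel": joint speeds; "joint_torque": joint torques, N m; "eef_pos": TCP position; "tool_rot": TCP orientation; "wrist_force": force on the tool from outside, world axes, zero at the start; "wrist_torque": the same for the moment, N m; "width": finger opening in mm; "finger_force": force on a finger pad.
Only numpy, scipy, OpenCV 4.12 (cv2) and the standard library are available. Lean on these libraries where they do the work, as an engineer would, in place of code of your own. Each camera call takes 0.05 s, during which the arm holds its last target. There are 200 camera calls.

## Working session

There is one attempt and no reset: what is moved stays moved. The work goes in short steps, Python scripts to look and compute and a tool call to move; the robot and the scene stay as the last step left them, time stands still between calls to the robot, and variables do not carry over. Pictures are saved under pics/ and viewed, at most 10 in all, crops included, and the job is handed in when it is done.

Besides the shell and the picture viewer there is one more tool, called after "Emit:" in YAML: its name, and indented under it one key for each argument. drive_tool: Moves the arm, as the interface text tells. Its arguments: {"type":"object","properties":{"motion":{"type":"array","items":{"type":"number"}},"newtons":{"type":"number"}},"required":["motion"]}

```bash
mkdir -p pics; ls
python3 - <<'E'
from rig import r
import cv2,numpy as np
for n in ("top","side"):
    im,d=r.read_camera(n); cv2.imwrite(f"pics/{n}0.png",im[:,:,::-1]); np.save(f"{n}0.npy",d); np.save(f"{n}0c.npy",im)
    print(n,r.camera_model(n))
print(r.state(), r.grasp_offset); print(r.camera_model("wrist"))
E
```

```text
pics
top {'fx': 412.29572452662575, 'fy': 412.29572452662575, 'cx': 313.2155042231083, 'cy': 203.4048439683097, 'rvec': array([ 2.1237254 , -2.14530106,  0.21061058]), 'tvec': array([  79.04758618,  570.85845809, 1177.87488849])}
side {'fx': 399.99169763383907, 'fy': 399.99169763383907, 'cx': 317.411750572243, 'cy': 204.36579776470782, 'rvec': array([ 0.45842331,  2.71517376, -1.25491565]), 'tvec': array([ 551.26243953, -110.99098634, 1539.35316983])}
{'time_s': 0.1, 'joint_positions': array([ 1.29759896e+00,  3.53544146e-01,  1.63402271e+00, -1.28056770e-05,
        1.15518690e+00, -2.39468281e-03]), 'qvel': array([ 0.00092082, -0.00212332, -0.0012922 ,  0.00067753, -0.00060986,
        0.00052075]), 'joint_torque': array([ 1.63132660e-03, -5.94912457e+01, -3.34930265e+01,  6.97841565e-02,
        1.83899357e-02, -5.00757733e-05]), 'eef_pos': array([167.07865027, 601.82001196, 213.97631683]), 'tool_rot': array([ 1.34985401e-01,  9.90847417e-01, -5.75852533e-04, -7.39439520e-05]), 'wrist_force': array([ 0.51393256,  0.57260556, -0.6835658 ]), 'wrist_torque': array([-0.01251402,  0.05110494, -0.00261311]), 'finger_force': 0.0, 'width': 91.78757488205825} -18.700000000000003
{'fx': 311.133047947686, 'fy': 311.133047947686, 'cx': 314.6019909929841, 'cy': 202.6447592325467, 'mount': array([[-6.96483903e-05, -9.69958512e-01, -2.43270383e-01,
         6.82328344e+01],
       [ 9.99999862e-01, -1.94021528e-04,  4.87295042e-04,
         3.38630900e-01],
       [-5.19855666e-04, -2.43270316e-01,  9.69958392e-01,
        -1.70396263e+02],
       [ 0.00000000e+00,  0.00000000e+00,  0.00000000e+00,
         1.00000000e+00]])}
```

View pics/top0.png

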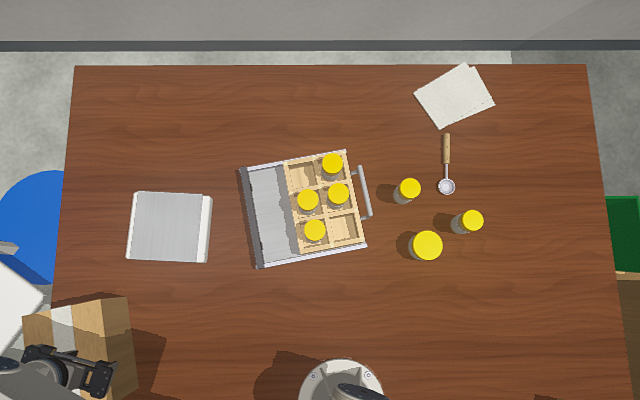

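View pics/side0.png

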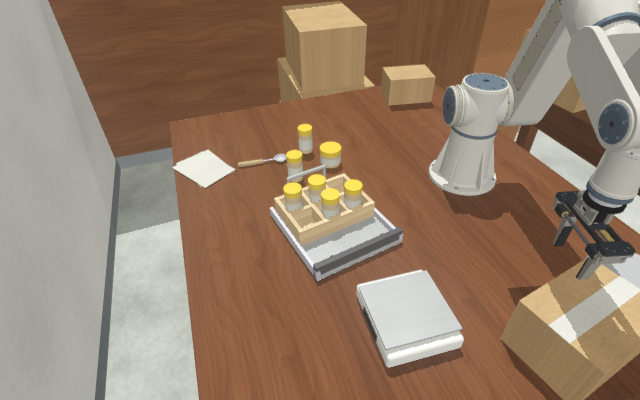

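The top view shows packed lids at (332,163), (338,193), (308,200) and (315,230). The empty pockets are at about (300,177) and (344,227). The spares are at (410,188) and (473,220), the squat jar at (428,245), and the handle runs from (361,168) to (369,215). The side view agrees. Next I'll measure positions from both views.

```bash
cat > h.py <<'E'
import numpy as np,cv2
from rig import r
from scipy.spatial.transform import Rotation as R
def cloud(n,d,T=None):
    m=r.camera_model(n); v,u=np.mgrid[0:400,0:640]
    P=np.stack([(u-m['cx'])/m['fx']*d,(v-m['cy'])/m['fy']*d,d],-1)
    if 'mount' in m:
        s=T; A=m['mount']; P=P@A[:3,:3].T+A[:3,3]
        return P@R.from_quat(s['tool_rot']).as_matrix().T+s['eef_pos']
    Rm=cv2.Rodrigues(m['rvec'])[0]; return (P-m['tvec'])@Rm
def yellow(im):
    h=cv2.cvtColor(im,cv2.COLOR_RGB2HSV); return ((h[...,0]>20)&(h[...,0]<34)&(h[...,1]>190)&(h[...,2]>120)).astype(np.uint8)
def lids(n,im,d,T=None,minA=60):
    C=cloud(n,d,T); k,L,S,c=cv2.connectedComponentsWithStats(yellow(im))
    for i in range(1,k):
        if S[i,4]<minA: continue
        m=(L==i)&(d>0); z=np.median(np.sort(C[m][:,2])[-max(20,m.sum()//3):]); t=m&(abs(C[...,2]-z)<5)
        (x,y),rad=cv2.minEnclosingCircle(C[t][:,:2].astype(np.float32))
        print(n,'px',c[i].round(0),'n',t.sum(),'ctr',round(x),round(y),'r',round(rad,1),'mean',C[t].mean(0).round(1),)
E
python3 - <<'E'
from h import *
for n in("top","side"):
    im=np.load(n+'0c.npy');d=np.load(n+'0.npy'); lids(n,im,d)
C=cloud('top',np.load('top0.npy'))
# tray wall tops and handle
for a in [(168,361),(190,365),(213,369),(177,300),(227,344),(213,430)]: print(a,C[a].round(1))
reg=np.zeros((400,640),bool);reg[140:260,285:375]=1
m=reg&(abs(C[...,2]-76)<7); print('wall rect',m.sum(),cv2.minAreaRect(C[m][:,:2].astype(np.float32)))
reg[:]=0;reg[155:225,352:378]=1
m=reg&(C[...,2]>100)&(C[...,2]<135); print('handle',m.sum(),C[m].mean(0),cv2.minAreaRect(C[m][:,:2].astype(np.float32)))
E
```

```text
top px [332. 163.] n 300 ctr 672 20 r 29.3 mean [671.7  20.5 136.8]
top px [410. 188.] n 304 ctr 604 -204 r 29.7 mean [ 604.2 -204.1  110.6]
top px [338. 193.] n 300 ctr 585 5 r 29.2 mean [584.8   5.1 137. ]
top px [307. 199.] n 312 ctr 568 91 r 29.4 mean [567.7  91.1 136.8]
top px [472. 220.] n 315 ctr 509 -377 r 30.4 mean [ 509.4 -376.6  110.3]
top px [314. 230.] n 312 ctr 483 72 r 29.1 mean [483.  73. 137.]
top px [427. 245.] n 612 ctr 443 -255 r 42.8 mean [ 443.4 -254.    74.6]
(168, 361) [660.6 -63.3 120.8]
(190, 365) [595.9 -72.3 122.2]
(213, 369) [529.9 -81.2 122.9]
(177, 300) [659.3 112.6  25.1]
(227, 344) [503.  -19.1  26.3]
(213, 430) [ 547.9 -291.    -2.6]
wall rect 2310 ((577.7223510742188, 33.088348388671875), (278.2909240722656, 214.50686645507812), 10.606199264526367)
handle 259 [595.18560357 -72.16520748 119.90602315] ((596.8057250976562, -72.62710571289062), (152.22520446777344, 14.15292739868164), 10.674666404724121)
```

Run:
```python
from h import *
im=np.load('side0c.npy');d=np.load('side0.npy');C=cloud('side',d)
h=cv2.cvtColor(im,cv2.COLOR_RGB2HSV); print('side hsv',[h[p] for p in[(130,305),(157,294),(148,331)]])
G=[('e',604,-204),('f',509,-377),('squat',443,-254),('j3',672,20),('j2',585,5),('j5',568,91),('j4',483,73)]
for n,x,y in G:
    near=(np.hypot(C[...,0]-x,C[...,1]-y)<45)&(C[...,2]>40)&(h[...,1]>150)&(h[...,0]<36)&(h[...,0]>18)
    z=np.percentile(C[near][:,2],90); t=near&(abs(C[...,2]-z)<4)
    print(n,near.sum(),t.sum(),'top',z.round(1),cv2.minEnclosingCircle(C[t][:,:2].astype(np.float32)))
Ct=cloud('top',np.load('top0.npy'))
hm=(np.abs(C[...,0]-595)<85)&(C[...,1]<-50)&(C[...,1]>-95)&(C[...,2]>95)&(C[...,2]<135)
print('side handle',hm.sum(),C[hm].mean(0),np.percentile(C[hm][:,2],[10,50,90]))
# pocket floors (inner corners) and wall in tray frame
a=np.deg2rad(10.6);ex=np.array([np.cos(a),np.sin(a)]);ey=np.array([-ex[1],ex[0]]);o=np.array([573.9,45.6])
for nm,cc in(('top',Ct),('side',C)):
    q=(cc[...,:2]-o);X=q@ex;Y=q@ey;Z=cc[...,2]
    w=(abs(Z-76)<5)&(abs(X)<150)&(abs(Y)<100)
    print(nm,'wall n',w.sum(),'X',np.percentile(X[w],[.5,99.5]),'Y',np.percentile(Y[w],[.5,99.5]),'z',np.median(Z[w]))
    for px,py in((-88,-44),(88,44)):
        f=(abs(Z-26)<6)&(abs(X-px)<45)&(abs(Y-py)<45)
        if f.sum()>5: print(' floor',px,py,f.sum(),X[f].min(),X[f].max(),Y[f].min(),Y[f].max(),np.median(Z[f]))
        for s in(-1,1): # wall top strips beside the pocket
            k=w&(abs(Y-py)<25)&(abs(X-px-s*44)<14); l=w&(abs(X-px)<25)&(abs(Y-py-s*44)<14); print('   strip',s,X[k].mean()-px,Y[l].mean()-py,k.sum(),l.sum())
```

```text
side hsv [array([ 25, 162, 253], dtype=uint8), array([ 25, 160, 255], dtype=uint8), array([ 25, 163, 255], dtype=uint8)]
e 173 106 top 113.3 ((602.465087890625, -203.0441131591797), 30.71016502380371)
f 136 73 top 113.5 ((510.1458740234375, -376.31549072265625), 32.603485107421875)
squat 277 174 top 77.3 ((440.98809814453125, -253.3997344970703), 43.64276885986328)
j3 236 156 top 138.9 ((669.9781494140625, 20.465286254882812), 31.307422637939453)
j2 224 152 top 138.8 ((581.4183349609375, 4.886844158172607), 31.727609634399414)
j5 241 163 top 138.7 ((569.5401000976562, 92.23902893066406), 29.841299057006836)
j4 233 147 top 139.2 ((483.3868408203125, 72.58424377441406), 30.307910919189453)
side handle 184 [597.10488237 -69.07835353 117.44133124] [109.90691933 118.58800578 123.25128715]
top wall n 2203 X [-137.3799783   139.62908358] Y [-95.12370506  93.90281649] z 76.43450029236084
 floor -88 -44 541 -119.99273856446742 -48.64508794970127 -82.51085105477712 -11.763955169432723 26.556786887826952
   strip -1 -42.82390259556436 -44.08261803476954 83 84
   strip 1 45.01160323180707 43.59092648967158 79 81
 floor 88 44 483 63.250113075454095 128.13416545727995 6.132674067982743 79.76535892173763 26.50587275330158
   strip -1 -41.13222796776354 -44.7181757687369 55 77
   strip 1 44.541067783622736 43.206002864753586 81 73
side wall n 1226 X [-139.6141839   138.80336678] Y [-95.05472984  96.70397428] z 76.62601193835695
 floor -88 -44 34 -129.2511912418317 -100.6563186728745 -86.22780331586836 -60.476234283144386 28.02502023134697
   strip -1 -42.26312675259473 -41.527957981277495 15 49
   strip 1 41.786370821912655 43.597041250801695 9 14
 floor 88 44 115 48.96254352682734 103.55624203392695 0.8419951439953242 34.89857998541464 27.78608955210803
   strip -1 -43.6068436200384 -43.543747788946725 61 65
   strip 1 44.32920289286966 45.397338083761326 53 71
```

```bash
cat >> h.py <<'E'
def go(x,y,z,yaw=None):
    s=r.state(); A=R.from_quat(s['tool_rot']); d=A.inv().apply(np.array([x,y,z])-s['eef_pos'])
    ty=A.as_matrix()[:,1]; yw=np.degrees(np.arctan2(ty[1],ty[0])); 
    rv=np.zeros(3)
    if yaw is not None:
        c,q=np.cos(np.radians(yaw)),np.sin(np.radians(yaw)); B=np.array([[q,c,0],[-c,q,0],[0,0,-1.]])
        rv=np.degrees((A.inv()*R.from_matrix(B)).as_rotvec())
    print('t',round(s['time_s'],1),'pos',s['eef_pos'].round(1),'yaw',round(yw,1),'F',s['wrist_force'].round(1),'d(m)',(d/1000).round(4),'rv',rv.round(1),'w',round(s['width'],1))
E
python3 -c "
from h import *
go(603.5,-203.8,214,-34.4)"
```

```text
Traceback (most recent call last):
  File "h.py", line 26, in go
    rv=np.degrees((A.inv()*R.from_matrix(B)).as_rotvec())
                           ~~~~~~~~~~~~~^^^
  File "scipy/spatial/transform/_rotation.pyx", line 1143, in scipy.spatial.transform._rotation.Rotation.from_matrix
ValueError: Non-positive determinant (left-handed or null coordinate frame) in rotation matrix 0: [[-0.564967   0.8251135  0.       ]
 [-0.8251135 -0.564967   0.       ]
 [ 0.         0.        -1.       ]].
```

```bash
sed -i 's/\[\[q,c,0\],\[-c,q,0\]/[[-q,c,0],[c,q,0]/' h.py
python3 -c "
from h import *
go(603.5,-203.8,214,-34.4)"
```

```text
t 0.1 pos [167.1 601.8 214. ] yaw 74.5 F [ 0.5  0.6 -0.7] d(m) [-0.636  -0.6595  0.0007] rv [-0.000e+00  1.000e-01  1.089e+02] w 91.8
```

Emit:
drive_tool:
  motion: [-0.032,-0.033,0,0,0,5.4,0.0919,-0.064,-0.066,0,0,0,10.9,0.0919,-0.095,-0.099,0,0,0,16.3,0.0919,-0.127,-0.132,0,0,0,21.8,0.0919,-0.159,-0.165,0,0,0,27.2,0.0919,-0.191,-0.198,0,0,0,32.7,0.0919,-0.223,-0.231,0,0,0,38.1,0.0919,-0.254,-0.264,0,0,0,43.6,0.0919,-0.286,-0.297,0,0,0,49,0.0919,-0.318,-0.33,0,0,0,54.5,0.0919,-0.35,-0.363,0,0,0,59.9,0.0919,-0.382,-0.396,0,0,0,65.3,0.0919,-0.413,-0.429,0,0,0,70.8,0.0919,-0.445,-0.462,0,0,0,76.2,0.0919,-0.477,-0.495,0,0,0,81.7,0.0919,-0.509,-0.528,0,0,0,87.1,0.0919,-0.541,-0.561,0,0,0,92.6,0.0919,-0.572,-0.594,0,0,0,98,0.0919,-0.604,-0.627,0,0,0,103.5,0.0919,-0.636,-0.6595,0,0,0,108.9,0.0919]
  newtons: 20

```text
time_s: 2.1
eef_pos: [604.0, -205.2, 214.2]
tool_rot: [0.886, 0.464, -0.0, -0.0]
wrist_force: [1.1, 0.2, 0.5]
width: 91.9
finger_force: 0.0
```

Emit:
drive_tool:
  motion: [0,0,0,0,0,0,0.0919,0,0,0,0,0,0,0.0919,0,0,0,0,0,0,0.0919]

```text
time_s: 2.4
eef_pos: [602.8, -202.4, 214.1]
tool_rot: [0.884, 0.467, -0.0, -0.001]
wrist_force: [-0.0, 0.9, -0.9]
width: 91.9
finger_force: 0.0
```

Run:
```python
from h import *
go(603.5,-203.8,214,-34.4); go(603.5,-203.8,78,-34.4)
```

```text
t 2.4 pos [ 602.8 -202.4  214.1] yaw -34.4 F [-0.   0.9 -0.9] d(m) [-0.0008  0.0014  0.0001] rv [-0.1  0.   0. ] w 91.9
t 2.4 pos [ 602.8 -202.4  214.1] yaw -34.4 F [-0.   0.9 -0.9] d(m) [-0.0007  0.0016  0.1361] rv [-0.1  0.   0. ] w 91.9
```

Emit:
drive_tool:
  motion: [-0.001,0.001,0.02,0,0,0,0.0919,-0.001,0.001,0.05,0,0,0,0.0919,-0.001,0.001,0.08,0,0,0,0.0919,-0.001,0.001,0.11,0,0,0,0.0919,-0.001,0.001,0.13,0,0,0,0.0919,-0.001,0.001,0.136,0,0,0,0.0919,-0.001,0.001,0.136,0,0,0,0.0919]

```text
time_s: 3.1
eef_pos: [603.2, -203.6, 78.3]
tool_rot: [0.884, 0.467, -0.0, -0.001]
wrist_force: [0.1, 0.2, -0.5]
width: 91.9
finger_force: 0.0
```

Emit:
drive_tool:
  motion: [0,0,0,0,0,0,0.075,0,0,0,0,0,0,0.065,0,0,0,0,0,0,0.055,0,0,0,0,0,0,0.05,0,0,0,0,0,0,0.05,0,0,0,0,0,0,0.05,0,0,0,0,0,0,0.05,0,0,0,0,0,0,0.05]
  newtons: 20

```text
time_s: 3.9
eef_pos: [604.3, -205.0, 79.2]
tool_rot: [0.885, 0.466, 0.0, 0.0]
wrist_force: [-0.2, -0.6, 6.1]
width: 59.9
finger_force: 20.0
```

Emit:
drive_tool:
  motion: [0,0,-0.01,0,0,0,0.05,0,0,-0.03,0,0,0,0.05,0,0,-0.06,0,0,0,0.05,0,0,-0.09,0,0,0,0.05,0,0,-0.12,0,0,0,0.05,0,0,-0.15,0,0,0,0.05,0,0,-0.165,0,0,0,0.05,0,0,-0.165,0,0,0,0.05]

```text
time_s: 4.7
eef_pos: [604.8, -205.1, 245.8]
tool_rot: [0.885, 0.466, 0.001, 0.001]
wrist_force: [0.3, 0.4, -2.6]
width: 59.6
finger_force: 20.0
```

Run:
```python
from h import *
go(653,105,240,-34.4)
```

```text
t 4.7 pos [ 604.8 -205.1  245.8] yaw -34.4 F [ 0.3  0.4 -2.6] d(m) [ 0.2831 -0.1356  0.0056] rv [ 0.2 -0.1 -0. ] w 59.6
```

Emit:
drive_tool:
  motion: [0.01,-0.005,0,0,0,0,0.05,0.03,-0.014,0,0,0,0,0.05,0.055,-0.026,0,0,0,0,0.05,0.08,-0.038,0,0,0,0,0.05,0.11,-0.053,0,0,0,0,0.05,0.14,-0.067,0,0,0,0,0.05,0.17,-0.081,0,0,0,0,0.05,0.2,-0.096,0,0,0,0,0.05,0.23,-0.11,0,0,0,0,0.05,0.255,-0.122,0,0,0,0,0.05,0.273,-0.131,0,0,0,0,0.05,0.2825,-0.1355,0,0,0,0,0.05,0.2825,-0.1355,0,0,0,0,0.05,0.2825,-0.1355,0,0,0,0,0.05,0.2825,-0.1355,0,0,0,0,0.05]

```text
time_s: 6.2
eef_pos: [651.6, 103.7, 243.5]
tool_rot: [0.885, 0.466, -0.0, 0.0]
wrist_force: [0.1, -0.3, -2.1]
width: 59.6
finger_force: 20.0
```

Run:
```python
from h import *
go(653,105,105,-34.4)
s=r.state(); im,d=r.read_camera('wrist'); cv2.imwrite('pics/w1.png',im[:,:,::-1])
im,d=r.read_camera('top'); cv2.imwrite('pics/t1.png',cv2.resize(im[120:280,220:400,::-1],None,fx=3,fy=3))
lids('top',im,d)
go(653,105,105,-34.4)
```

```text
t 6.2 pos [651.6 103.7 243.5] yaw -34.5 F [ 0.1 -0.3 -2.1] d(m) [0.0019 0.0004 0.1385] rv [-0.   0.  -0.1] w 59.6
top px [330. 157.] n 61 ctr 688 29 r 18.3 mean [688.9  26.5 137.3]
top px [472. 220.] n 315 ctr 510 -377 r 30.4 mean [ 509.  -376.3  110.1]
top px [427. 245.] n 610 ctr 443 -254 r 43.0 mean [ 443.1 -253.9   74.7]
t 6.3 pos [651.7 103.7 243.7] yaw -34.5 F [ 0.3  0.3 -3.2] d(m) [0.0018 0.0003 0.1387] rv [ 0.   0.  -0.1] w 59.2
```

View pics/w1.png

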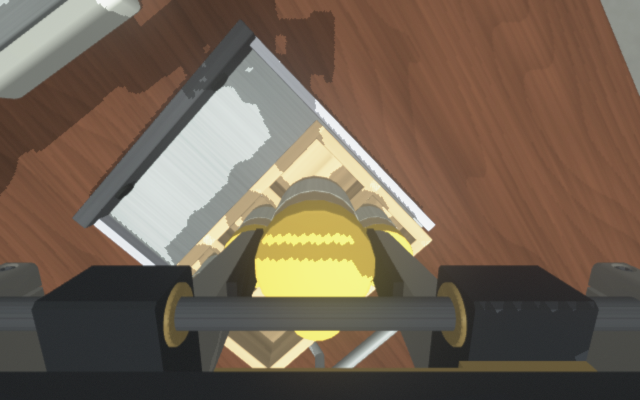

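The wrist view shows the held lid at (315,255), centred between the fingers, with the empty pocket's corner just ahead at (325,130). I'll lower it in two stages.

Emit:
drive_tool:
  motion: [0.002,0,0.01,0,0,0,0.05,0.002,0,0.03,0,0,0,0.05,0.002,0,0.05,0,0,0,0.05,0.002,0,0.07,0,0,0,0.05,0.002,0,0.09,0,0,0,0.05,0.002,0,0.105,0,0,0,0.05,0.002,0,0.118,0,0,0,0.05,0.002,0,0.126,0,0,0,0.05,0.002,0,0.13,0,0,0,0.05,0.002,0,0.13,0,0,0,0.05,0.002,0,0.13,0,0,0,0.05]

```text
time_s: 7.4
eef_pos: [653.4, 106.6, 114.2]
tool_rot: [0.885, 0.466, 0.001, 0.0]
wrist_force: [-0.2, 0.7, -1.7]
width: 59.4
finger_force: 20.0
```

Emit:
drive_tool:
  motion: [0,0,0.001,0,0,0,0.05,0,0,0.002,0,0,0,0.05,0,0,0.003,0,0,0,0.05,0,0,0.003,0,0,0,0.05]

```text
time_s: 7.8
eef_pos: [652.9, 106.5, 110.6]
tool_rot: [0.885, 0.466, -0.0, 0.0]
wrist_force: [-0.5, 0.7, -1.5]
width: 59.5
finger_force: 20.0
```

Emit:
drive_tool:
  motion: [0,0,0.001,0,0,0,0.05,0,0,0.002,0,0,0,0.05,0,0,0.003,0,0,0,0.05,0,0,0.0035,0,0,0,0.05,0,0,0.0035,0,0,0,0.05]

```text
time_s: 8.3
eef_pos: [652.8, 106.5, 106.9]
tool_rot: [0.885, 0.466, -0.0, -0.0]
wrist_force: [0.9, -0.1, -3.1]
width: 59.4
finger_force: 20.0
```

Emit:
drive_tool:
  motion: [0,0,0.0005,0,0,0,0.05,0,0,0.001,0,0,0,0.05,0,0,0.001,0,0,0,0.05]

```text
time_s: 8.6
eef_pos: [652.9, 106.5, 106.0]
tool_rot: [0.885, 0.466, -0.0, -0.0]
wrist_force: [-0.2, -0.4, -2.8]
width: 59.6
finger_force: 20.0
```

Emit:
drive_tool:
  motion: [0,0,0.0005,0,0,0,0.05,0,0,0.001,0,0,0,0.05,0,0,0.001,0,0,0,0.05]

```text
time_s: 8.9
eef_pos: [652.9, 106.6, 105.2]
tool_rot: [0.885, 0.466, 0.0, 0.0]
wrist_force: [-0.4, 0.2, -0.9]
width: 59.5
finger_force: 20.0
```

Emit:
drive_tool:
  motion: [0,0,0.0005,0,0,0,0.05,0,0,0.001,0,0,0,0.05,0,0,0.001,0,0,0,0.05]

```text
time_s: 9.2
eef_pos: [653.0, 106.6, 105.2]
tool_rot: [0.885, 0.466, 0.0, 0.0]
wrist_force: [-2.4, -1.0, 7.6]
width: 59.7
finger_force: 20.0
```

The force rose at TCP z 105.2, so the jar is on the pocket floor. I'll open and retreat.

Emit:
drive_tool:
  motion: [0,0,-0.0005,0,0,0,0.062,0,0,-0.0005,0,0,0,0.066,0,0,-0.0005,0,0,0,0.074,0,0,-0.0005,0,0,0,0.084,0,0,-0.0005,0,0,0,0.084,0,0,-0.01,0,0,0,0.084,0,0,-0.03,0,0,0,0.084,0,0,-0.06,0,0,0,0.09,0,0,-0.09,0,0,0,0.09,0,0,-0.12,0,0,0,0.09,0,0,-0.12,0,0,0,0.09]

```text
time_s: 10.3
eef_pos: [655.4, 107.0, 229.7]
tool_rot: [0.885, 0.466, 0.004, 0.001]
wrist_force: [0.9, 0.4, 0.4]
width: 90.3
finger_force: 0.0
```

Run:
```python
from h import *
go(509.6,-376.5,225,-34.4)
```

```text
t 10.3 pos [655.4 107.  229.7] yaw -34.4 F [0.9 0.4 0.4] d(m) [-0.4813  0.1529  0.0029] rv [ 0.3 -0.3 -0. ] w 90.3
```

Emit:
drive_tool:
  motion: [-0.01,0.003,0,0,0,0,0.0919,-0.03,0.01,0,0,0,0,0.0919,-0.06,0.019,0,0,0,0,0.0919,-0.1,0.032,0,0,0,0,0.0919,-0.14,0.044,0,0,0,0,0.0919,-0.18,0.057,0,0,0,0,0.0919,-0.22,0.07,0,0,0,0,0.0919,-0.26,0.083,0,0,0,0,0.0919,-0.3,0.095,0,0,0,0,0.0919,-0.34,0.108,0,0,0,0,0.0919,-0.38,0.121,0,0,0,0,0.0919,-0.415,0.132,0,0,0,0,0.0919,-0.445,0.142,0,0,0,0,0.0919,-0.468,0.149,0,0,0,0,0.0919,-0.48,0.153,0,0,0,0,0.0919,-0.48,0.153,0,0,0,0,0.0919,-0.48,0.153,0,0,0,0,0.0919,-0.48,0.153,0,0,0,0,0.0919]

```text
time_s: 12.1
eef_pos: [507.9, -374.8, 223.9]
tool_rot: [0.884, 0.467, -0.0, -0.0]
wrist_force: [0.2, 0.6, 0.1]
width: 91.8
finger_force: 0.0
```

Run:
```python
from h import *
im,d=r.read_camera('top'); cv2.imwrite('pics/t2.png',cv2.resize(im[120:280,220:500,::-1],None,fx=2.8,fy=2.8))
lids('top',im,d)
go(509.6,-376.5,78,-34.4)
```

```text
top px [332. 163.] n 294 ctr 672 21 r 29.5 mean [672.2  20.4 137.2]
top px [301. 170.] n 306 ctr 652 107 r 29.4 mean [651.6 107.7 136.9]
top px [338. 193.] n 314 ctr 585 5 r 29.4 mean [585.4   5.3 136.8]
top px [307. 199.] n 309 ctr 568 91 r 29.2 mean [568.3  90.8 136.9]
top px [472. 220.] n 288 ctr 510 -376 r 30.2 mean [ 510.1 -375.3  110.2]
top px [314. 230.] n 325 ctr 484 73 r 29.3 mean [483.1  73.1 136.8]
top px [427. 245.] n 613 ctr 444 -255 r 42.9 mean [ 443.5 -254.2   74.6]
t 12.2 pos [ 508.  -374.8  224. ] yaw -34.4 F [-0.2 -0.3  0.2] d(m) [-0.0005  0.0023  0.146 ] rv [-0. -0.  0.] w 91.7
```

View pics/t2.png

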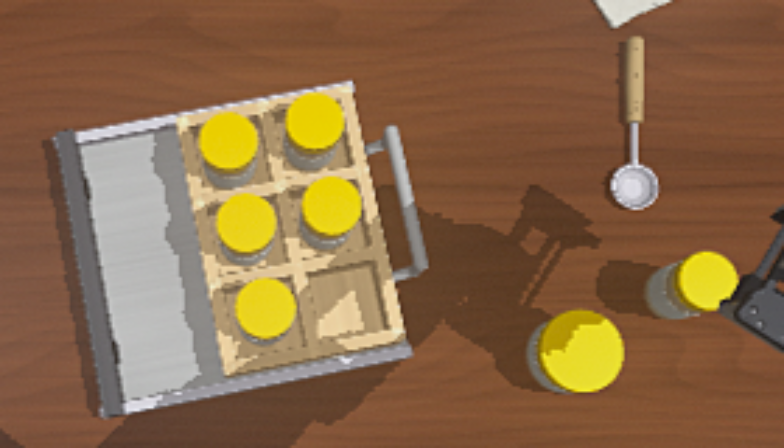

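The crop shows the first spare seated in pocket 6, with its lid at (228,140) and its top at 136.9, level with the others. Pocket 1 is still empty at (345,300), and the second spare is undisturbed at (706,280). I'll grasp it next.

Emit:
drive_tool:
  motion: [0,0.002,0.01,0,0,0,0.0919,0,0.002,0.04,0,0,0,0.0919,0,0.002,0.07,0,0,0,0.0919,0,0.002,0.1,0,0,0,0.0919,0,0.002,0.13,0,0,0,0.0919,0,0.002,0.142,0,0,0,0.0919,0,0.002,0.146,0,0,0,0.0919,0,0.002,0.146,0,0,0,0.0919,0,0.002,0.146,0,0,0,0.075,0,0.002,0.146,0,0,0,0.065,0,0.002,0.146,0,0,0,0.055,0,0.002,0.146,0,0,0,0.05,0,0.002,0.146,0,0,0,0.05,0,0.002,0.146,0,0,0,0.05,0,0.002,0.146,0,0,0,0.05,0,0.002,0.146,0,0,0,0.05]
  newtons: 20

```text
time_s: 13.75
eef_pos: [509.8, -377.3, 78.6]
tool_rot: [0.885, 0.466, 0.0, 0.0]
wrist_force: [-0.6, -0.5, 5.8]
width: 59.5
finger_force: 20.0
```

Emit:
drive_tool:
  motion: [0,0,-0.01,0,0,0,0.05,0,0,-0.03,0,0,0,0.05,0,0,-0.06,0,0,0,0.05,0,0,-0.09,0,0,0,0.05,0,0,-0.12,0,0,0,0.05,0,0,-0.15,0,0,0,0.05,0,0,-0.165,0,0,0,0.05,0,0,-0.165,0,0,0,0.05]

```text
time_s: 14.55
eef_pos: [510.2, -377.6, 245.2]
tool_rot: [0.885, 0.466, 0.001, 0.002]
wrist_force: [0.4, -1.2, -2.5]
width: 59.8
finger_force: 20.0
```

Run:
```python
from h import *
go(496.4,-14,243,-34.4)
```

```text
t 14.6 pos [ 510.2 -377.6  245.2] yaw -34.4 F [ 0.4 -1.2 -2.5] d(m) [ 0.2922 -0.2169  0.0014] rv [ 0.2  0.  -0. ] w 59.8
```

Emit:
drive_tool:
  motion: [0.01,-0.007,0,0,0,0,0.05,0.03,-0.022,0,0,0,0,0.05,0.055,-0.041,0,0,0,0,0.05,0.08,-0.059,0,0,0,0,0.05,0.11,-0.082,0,0,0,0,0.05,0.14,-0.104,0,0,0,0,0.05,0.17,-0.126,0,0,0,0,0.05,0.2,-0.148,0,0,0,0,0.05,0.23,-0.171,0,0,0,0,0.05,0.26,-0.193,0,0,0,0,0.05,0.28,-0.208,0,0,0,0,0.05,0.292,-0.217,0,0,0,0,0.05,0.292,-0.217,0,0,0,0,0.05,0.292,-0.217,0,0,0,0,0.05,0.292,-0.217,0,0,0,0,0.05]

```text
time_s: 16.05
eef_pos: [494.9, -14.0, 242.3]
tool_rot: [0.885, 0.466, -0.001, -0.0]
wrist_force: [0.0, -0.2, -2.5]
width: 59.7
finger_force: 20.0
```

Run:
```python
from h import *
go(496.4,-14,105,-34.4)
im,d=r.read_camera('wrist'); cv2.imwrite('pics/w2.png',im[:,:,::-1])
```

```text
t 16.1 pos [494.9 -14.  242.3] yaw -34.4 F [ 0.  -0.2 -2.5] d(m) [0.0009 0.0014 0.1373] rv [-0.1  0.1 -0. ] w 59.7
```

View pics/w2.png

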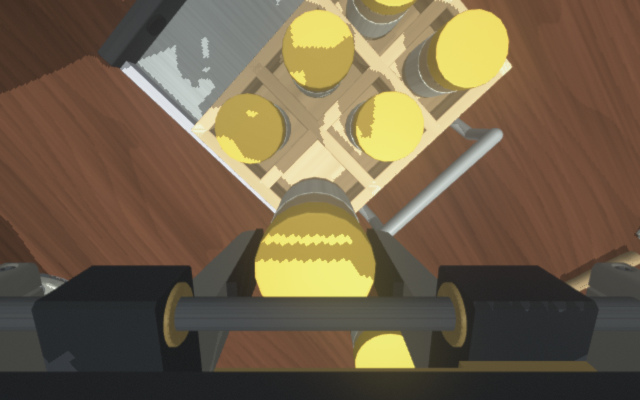

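The held jar, with its lid at (315,255), is over the empty corner pocket between lids (250,130) and (390,125). The other jars are upright. I'll lower it as before.

Emit:
drive_tool:
  motion: [0.001,0.001,0.01,0,0,0,0.05,0.001,0.001,0.03,0,0,0,0.05,0.001,0.001,0.05,0,0,0,0.05,0.001,0.001,0.07,0,0,0,0.05,0.001,0.001,0.09,0,0,0,0.05,0.001,0.001,0.105,0,0,0,0.05,0.001,0.001,0.118,0,0,0,0.05,0.001,0.001,0.126,0,0,0,0.05,0.001,0.001,0.13,0,0,0,0.05,0.001,0.001,0.132,0,0,0,0.05,0.001,0.001,0.132,0,0,0,0.05,0.001,0.001,0.132,0,0,0,0.05]

```text
time_s: 17.3
eef_pos: [497.3, -13.2, 111.6]
tool_rot: [0.885, 0.466, 0.0, 0.0]
wrist_force: [-0.2, -0.2, -2.2]
width: 59.6
finger_force: 20.0
```

Emit:
drive_tool:
  motion: [0,0,0.001,0,0,0,0.05,0,0,0.002,0,0,0,0.05,0,0,0.003,0,0,0,0.05,0,0,0.003,0,0,0,0.05]

```text
time_s: 17.7
eef_pos: [496.8, -13.3, 108.0]
tool_rot: [0.885, 0.466, -0.0, -0.0]
wrist_force: [-0.0, 0.0, -2.9]
width: 59.4
finger_force: 20.0
```

Emit:
drive_tool:
  motion: [0,0,0.001,0,0,0,0.05,0,0,0.0015,0,0,0,0.05,0,0,0.002,0,0,0,0.05,0,0,0.002,0,0,0,0.05]

```text
time_s: 18.1
eef_pos: [496.8, -13.3, 106.0]
tool_rot: [0.885, 0.466, -0.0, -0.0]
wrist_force: [0.4, 0.1, -2.1]
width: 59.9
finger_force: 20.0
```

Emit:
drive_tool:
  motion: [0,0,0.0005,0,0,0,0.05,0,0,0.001,0,0,0,0.05,0,0,0.001,0,0,0,0.05]

```text
time_s: 18.4
eef_pos: [496.8, -13.3, 105.0]
tool_rot: [0.885, 0.466, -0.0, -0.0]
wrist_force: [0.8, -0.1, -2.0]
width: 59.6
finger_force: 20.0
```

Emit:
drive_tool:
  motion: [0,0,0.0005,0,0,0,0.05,0,0,0.001,0,0,0,0.05,0,0,0.001,0,0,0,0.05]

```text
time_s: 18.7
eef_pos: [497.0, -13.3, 104.6]
tool_rot: [0.885, 0.466, 0.0, 0.0]
wrist_force: [-0.6, 0.2, 4.0]
width: 59.5
finger_force: 20.0
```

Emit:
drive_tool:
  motion: [0,0,0,0,0,0,0.062,0,0,0,0,0,0,0.066,0,0,0,0,0,0,0.074,0,0,0,0,0,0,0.084,0,0,0,0,0,0,0.084,0,0,-0.01,0,0,0,0.084,0,0,-0.03,0,0,0,0.084,0,0,-0.06,0,0,0,0.084,0,0,-0.08,0,0,0,0.084,0,0,-0.095,0,0,0,0.084,0,0,-0.1,0,0,0,0.084,0,0,-0.1,0,0,0,0.084,0,0,-0.1,0,0,0,0.084]

```text
time_s: 20.0
eef_pos: [496.4, -13.3, 203.6]
tool_rot: [0.885, 0.466, -0.0, -0.0]
wrist_force: [-0.3, 0.5, -0.4]
width: 83.9
finger_force: 0.0
```

Run:
```python
from h import *
a=np.deg2rad(10.6);ex=np.array([np.cos(a),np.sin(a)]);ey=np.array([-ex[1],ex[0]]);h=np.array([596.5,-72.4])
p=h-60*ey; print(p); go(*p,204,-79.4); go(*p,204,10.6)
```

```text
[ 607.53708104 -131.37612095]
t 20.0 pos [496.4 -13.3 203.6] yaw -34.4 F [-0.3  0.5 -0.4] d(m) [-0.0346  0.1584 -0.0005] rv [-0.  0. 45.] w 83.9
t 20.0 pos [496.4 -13.3 203.6] yaw -34.4 F [-0.3  0.5 -0.4] d(m) [-0.0346  0.1584 -0.0005] rv [ -0.   0. -45.] w 83.9
```

Emit:
drive_tool:
  motion: [-0.002,0.01,0,0,0,-4,0.06,-0.006,0.03,0,0,0,-9,0.04,-0.011,0.05,0,0,0,-15,0.02,-0.016,0.075,0,0,0,-22,0,-0.022,0.1,0,0,0,-29,0,-0.028,0.125,0,0,0,-36,0,-0.032,0.145,0,0,0,-41,0,-0.0345,0.1585,0,0,0,-45,0,-0.0345,0.1585,0,0,0,-45,0,-0.0345,0.1585,0,0,0,-45,0]
  newtons: 20

```text
time_s: 21.0
eef_pos: [607.2, -131.0, 202.9]
tool_rot: [0.64, 0.769, -0.0, -0.001]
wrist_force: [-0.7, 1.0, 0.8]
width: 6.1
finger_force: 0.0
```

Emit:
drive_tool:
  motion: [0,0,0.01,0,0,0,0,0,0,0.03,0,0,0,0,0,0,0.06,0,0,0,0,0,0,0.085,0,0,0,0,0,0,0.1,0,0,0,0,0,0,0.106,0,0,0,0,0,0,0.106,0,0,0,0,0,0,0.106,0,0,0,0]

```text
time_s: 21.8
eef_pos: [608.8, -131.3, 99.0]
tool_rot: [0.639, 0.769, 0.0, 0.001]
wrist_force: [0.2, 0.6, -0.1]
width: 0.4
finger_force: 0.0
```

Run:
```python
from h import *
go(596.5,-72.4,98,10.6)
im,d=r.read_camera('top'); lids('top',im,d); cv2.imwrite('pics/t3.png',cv2.resize(im[120:280,220:500,::-1],None,fx=2.8,fy=2.8))
```

```text
t 21.8 pos [ 608.8 -131.3   99. ] yaw 10.6 F [ 0.2  0.6 -0.1] d(m) [ 0.0602 -0.0012  0.001 ] rv [ 0.1  0.  -0. ] w 0.4
top px [332. 163.] n 303 ctr 672 20 r 29.4 mean [671.5  20.5 136.9]
top px [301. 170.] n 305 ctr 652 107 r 29.8 mean [651.9 107.6 137.1]
top px [338. 193.] n 304 ctr 585 6 r 28.9 mean [585.    5.8 137. ]
top px [308. 199.] n 314 ctr 568 90 r 29.3 mean [567.9  90.  137.1]
top px [345. 225.] n 318 ctr 496 -13 r 29.6 mean [495.8 -13.1 136.9]
top px [314. 230.] n 321 ctr 483 72 r 29.4 mean [482.7  73.1 136.8]
```

View pics/t3.png

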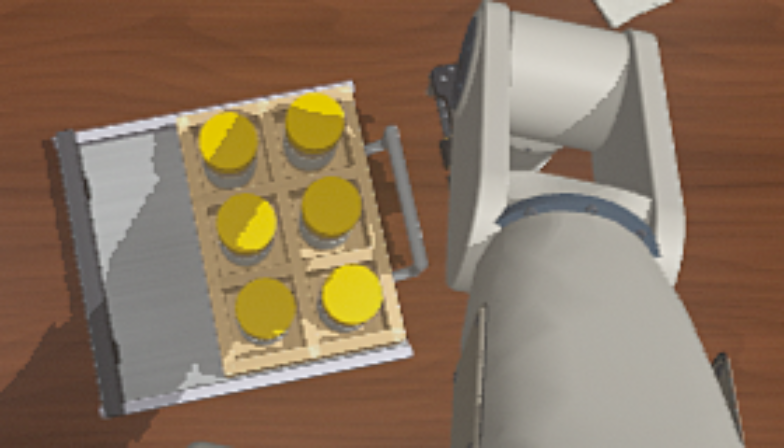

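All six lids are in place at 137 mm, the new one at (352,295), and the fingers are clear on the -y side of the handle. I'll push slowly.

Emit:
drive_tool:
  motion: [0.008,-0.001,0,0,0,0,0,0.018,-0.001,0,0,0,0,0,0.026,-0.001,0,0,0,0,0,0.03,-0.001,0,0,0,0,0,0.033,-0.001,0,0,0,0,0,0.036,-0.001,0,0,0,0,0,0.039,-0.001,0,0,0,0,0,0.042,-0.001,0,0,0,0,0,0.045,-0.001,0,0,0,0,0,0.048,-0.001,0,0,0,0,0,0.051,-0.001,0,0,0,0,0,0.054,-0.001,0,0,0,0,0,0.057,-0.001,0,0,0,0,0,0.06,-0.001,0,0,0,0,0]

```text
time_s: 23.25
eef_pos: [596.1, -72.4, 98.1]
tool_rot: [0.639, 0.769, -0.0, 0.0]
wrist_force: [1.5, -4.5, -1.2]
width: 0.7
finger_force: 2.1
```

```bash
cat > chk.py <<'E'
from h import *
a=np.deg2rad(10.6);ex=np.array([np.cos(a),np.sin(a)]);ey=np.array([-ex[1],ex[0]]);o=np.array([574.9,45.5])
go(596.5,-72.4,98,10.6)
im,d=r.read_camera('top'); lids('top',im,d)
C=cloud('top',d);q=C[...,:2]-o;X=q@ex;Y=q@ey;Z=C[...,2]
w=(abs(Z-76)<5)&(abs(X)<150)&(Y>-120)&(Y<220)
print('walls Y',np.percentile(Y[w],[.5,99.5]),'start -95 94')
E
python3 chk.py
```

```text
t 23.2 pos [596.1 -72.4  98.1] yaw 10.6 F [ 1.5 -4.5 -1.2] d(m) [-0.0001  0.0004  0.0001] rv [ 0.  0. -0.] w 0.7
top px [325. 164.] n 282 ctr 668 39 r 29.3 mean [667.9  39.2 137.1]
top px [295. 171.] n 301 ctr 649 126 r 29.6 mean [648.3 126.  136.9]
top px [331. 194.] n 300 ctr 582 24 r 29.1 mean [581.5  23.1 136.8]
top px [301. 200.] n 309 ctr 565 109 r 29.4 mean [564.5 109.2 136.9]
top px [339. 226.] n 325 ctr 493 5 r 29.3 mean [493.    5.  136.8]
top px [308. 231.] n 321 ctr 480 90 r 29.1 mean [479.7  91.1 136.9]
walls Y [-76.99666554 112.31237127] start -95 94
```

The tray has moved about 19 mm with 4.5 N on the wrist, so I'll continue.

Emit:
drive_tool:
  motion: [0.003,0,0,0,0,0,0,0.007,0,0,0,0,0,0,0.011,0,0,0,0,0,0,0.015,0,0,0,0,0,0,0.019,0,0,0,0,0,0,0.023,0,0,0,0,0,0,0.027,0,0,0,0,0,0,0.031,0,0,0,0,0,0,0.035,0,0,0,0,0,0,0.039,0,0,0,0,0,0,0.043,0,0,0,0,0,0,0.047,0,0,0,0,0,0,0.051,0,0,0,0,0,0,0.055,0,0,0,0,0,0,0.059,0,0,0,0,0,0,0.063,0,0,0,0,0,0,0.067,0,0,0,0,0,0,0.071,0,0,0,0,0,0,0.074,0,0,0,0,0,0,0.076,0,0,0,0,0,0]

```text
time_s: 25.3
eef_pos: [582.1, 2.5, 98.1]
tool_rot: [0.639, 0.769, 0.0, 0.0]
wrist_force: [1.6, -4.3, -1.7]
width: 0.0
finger_force: 2.0
```

```bash
python3 chk.py
```

```text
t 25.3 pos [582.1   2.5  98.1] yaw 10.6 F [ 1.6 -4.3 -1.7] d(m) [-0.0763  0.0003  0.0001] rv [ 0.  0. -0.] w 0.0
top px [299. 169.] n 304 ctr 654 113 r 29.2 mean [653.4 113.1 137. ]
top px [268. 176.] n 304 ctr 635 200 r 29.8 mean [634.  200.  137.4]
top px [305. 200.] n 303 ctr 567 98 r 29.3 mean [567.   98.4 137.1]
top px [274. 206.] n 306 ctr 551 184 r 29.2 mean [551.  182.8 137.4]
top px [311. 231.] n 313 ctr 480 80 r 29.1 mean [478.8  80.4 136.9]
top px [280. 236.] n 325 ctr 466 165 r 29.4 mean [466.2 165.7 136.8]
top px [427. 244.] n 557 ctr 443 -254 r 42.4 mean [ 444.5 -254.6   74.8]
walls Y [-1.84772714e-01  1.88478800e+02] start -95 94
```

Emit:
drive_tool:
  motion: [0.002,0,0,0,0,0,0,0.004,0,0,0,0,0,0,0.006,0,0,0,0,0,0,0.008,0,0,0,0,0,0,0.01,0,0,0,0,0,0,0.0115,0,0,0,0,0,0,0.0125,0,0,0,0,0,0]

```text
time_s: 26.05
eef_pos: [579.8, 14.7, 98.1]
tool_rot: [0.639, 0.769, 0.0, 0.0]
wrist_force: [2.0, -3.0, -0.7]
width: 0.3
finger_force: 2.0
```

Emit:
drive_tool:
  motion: [0.001,0,0,0,0,0,0,0.002,0,0,0,0,0,0]

```text
time_s: 26.25
eef_pos: [579.5, 16.5, 98.1]
tool_rot: [0.639, 0.769, -0.0, 0.0]
wrist_force: [2.0, -4.4, -0.3]
width: 0.5
finger_force: 2.0
```

Emit:
drive_tool:
  motion: [0.001,0,0,0,0,0,0,0.0015,0,0,0,0,0,0]

```text
time_s: 26.45
eef_pos: [579.2, 18.0, 98.1]
tool_rot: [0.639, 0.769, 0.0, 0.0]
wrist_force: [1.7, -4.1, -0.8]
width: 0.6
finger_force: 2.6
```

Emit:
drive_tool:
  motion: [0.0005,0,0,0,0,0,0,0.001,0,0,0,0,0,0]

```text
time_s: 26.65
eef_pos: [579.2, 18.2, 98.1]
tool_rot: [0.639, 0.769, -0.0, 0.001]
wrist_force: [3.0, -10.3, -0.7]
width: 0.5
finger_force: 5.0
```

Emit:
drive_tool:
  motion: [0.0005,0,0,0,0,0,0,0.001,0,0,0,0,0,0]

```text
time_s: 26.85
eef_pos: [579.2, 18.3, 98.1]
tool_rot: [0.639, 0.77, -0.001, 0.001]
wrist_force: [3.8, -14.7, -1.2]
width: 0.5
finger_force: 7.3
```

The wrist force is climbing and the tool has stopped advancing, so the tray is at the stop. I'll back off and rise clear.

Emit:
drive_tool:
  motion: [-0.002,0,0,0,0,0,0,-0.006,0,0,0,0,0,0,-0.015,0,0,0,0,0,0,-0.03,0,0,0,0,0,0,-0.045,0,0,0,0,0,0,-0.06,0,0,0,0,0,0,-0.065,0,-0.02,0,0,0,0,-0.07,0,-0.05,0,0,0,0,-0.07,0,-0.08,0,0,0,0,-0.07,0,-0.11,0,0,0,0,-0.07,0,-0.12,0,0,0,0,-0.07,0,-0.12,0,0,0,0,-0.07,0,-0.12,0,0,0,0]

```text
time_s: 28.15
eef_pos: [591.1, -49.3, 216.9]
tool_rot: [0.639, 0.769, -0.0, -0.001]
wrist_force: [-0.4, -0.6, -0.7]
width: 0.6
finger_force: 0.0
```

```bash
python3 chk.py; python3 -c "
from h import *
im,d=r.read_camera('side'); cv2.imwrite('pics/s4.png',im[:,:,::-1])"
```

```text
t 28.1 pos [591.1 -49.3 216.9] yaw 10.6 F [-0.4 -0.6 -0.7] d(m) [-0.0237  0.0012  0.1189] rv [-0.1 -0.  -0. ] w 0.6
top px [294. 170.] n 298 ctr 652 128 r 29.8 mean [651.7 128.8 137.2]
top px [263. 178.] n 315 ctr 632 214 r 29.7 mean [631.5 215.5 137.2]
top px [299. 201.] n 293 ctr 564 113 r 28.9 mean [564.  112.6 137.1]
top px [269. 207.] n 317 ctr 548 198 r 29.2 mean [548.  198.6 137. ]
top px [306. 232.] n 329 ctr 476 95 r 29.2 mean [476.5  95.5 136.8]
top px [275. 237.] n 313 ctr 463 180 r 28.9 mean [462.7 180.4 137.2]
walls Y [ 14.94195762 204.1816367 ] start -95 94
```

View pics/s4.png

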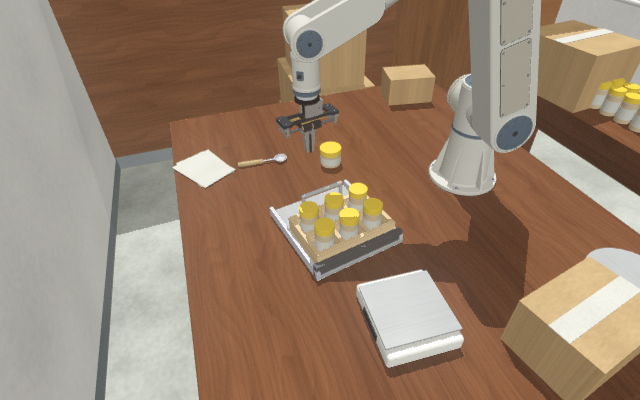

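The tray has moved 110 mm and sits at the stop near (355,250). All six lids are upright around (340,212). The squat jar (331,155), the scoop (265,160) and the scale (408,315) are where they started, and the gripper is clear of everything.

```bash
python3 -c "
from rig import r
print(r.job_done())"
```

```text
the job is handed in; nothing more can be done
None
```

Both spare jars are lowered into the two empty pockets, the tray is pushed 110 mm home against its stop and released, and the job was handed in at about 28 s with nothing else disturbed; I have not seen the verdict.

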